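# Ready the lampworking burner: swing out the tube rest, set the air rod

## Robot

A 7-joint arm with a two-finger parallel gripper is mounted at the origin on the work surface. World frame = base frame: x ahead of the robot, y to its left, z up, the work surface at z = 0. Lengths are in m, angles in rad, forces in N, time in s.
With the tool pointing down it reaches from about 0.35 to 0.9 m from the base axis. Payload 8.1 kg.
Tool frame: the origin (TCP) lies midway between the tips of the shut fingers; the grasp point (between the pads) lies 19 mm behind it; z points along the fingers, y is the line along which they close (so a half turn about z gives the same grasp; the last joint's range is limited). The gripper opens to 85 mm and grips with 20 to 120 N. Pads are 22 mm wide; open, the fingers measure 114 mm over their backs; the gripper's body (76 mm by 85 mm) begins 54 mm behind the grasp point. The pads swing forward as they close: fully open they stand 13 mm farther back than shut.
Start: joints at [-1.435, 0.434, 0.025, 1.573, -0.012, 1.134, -0.075], TCP at [0.148, 0.607, 0.231] pointing down, gripper open.
Joint ranges: [-2.62, 2.62], [-0.44, 2.09], [-1.27, 1.32], [0.08, 2.57], [-1.32, 4.46], [0.12, 2], [-2.74, 2.74]. Speed limits (rad/s): [2.22, 2.22, 3.01, 3.01, 3.14, 3.14, 3.14].

## Interface

Orientations are given as a unit quaternion [w, x, y, z].
In Python, from cell import * gives the robot as it stands.
- The arm moves only by the tool jog_arm, never from a script. Its arguments are lists of equal length, an entry for each row: "fingers": the closure in counts, from 0 (fully open) to 255 (shut); "translation": the shift along the tool's x, y, z in m, a list of three; "spin": the turn about the tool's z in rad. A call has 1 to 8 rows; each row is the pose to reach, as a shift and turn from the pose commanded when the call began, along the tool's axes at that moment; what a row does not reach only later rows make up. A row lasts 1/12 s, in which the tool goes at most 41.7 mm and 7.16 degrees, less where a joint would pass 70% of its speed; a pose out of reach is approached as far as the arm can. A call with a gripper value outside its range is refused whole. The fingers move at their own pace and stop on an object; "squeeze" is the grip in N (left out, the last holds). Time passes only in rows, so rows that repeat a pose let the fingers close. It gives the time, the measured TCP pose, the force, the opening and the grip force at its end, in the units of the state.
- state(): the state, without advancing time (a new reading comes with each control period).
- grab_frame(name): name is "side" or "top" or "wrist"; returns (picture, depth): 400x640x3 uint8, red, green, blue; 400x640 float32, m along the optical axis (not along the pixel's ray), 0 where there is no reading.
- get_calibration(name): a dict with "mtx" (3x3 intrinsics, pixels), "dist_coeffs" ([k1, k2, p1, p2, k3] as OpenCV has them; the pictures are not rectified), "extrinsics" (4x4, takes a point from world to camera coordinates). Camera axes: x right, y up, looking along -z (the intrinsics and any distortion apply to the point x, -y, -z); pixel columns grow to the right and rows downward; lengths in m; the calibration is good to about 2 mm. A picture is of the moment at which its call begins: read the wrist's pose just before it. get_calibration takes no time and is no camera call; for the wrist camera it gives the pose at the moment of the call.
- sign_off(): hands the job in; it is judged then, once.
The state is a dict: "time": time; "qpos": joint angles; "joint_vel": joint speeds; "joint_torque": joint torques, N m; "tcp_pos": TCP position; "tool_rot": TCP orientation; "force": force on the tool from outside, world axes, zero at the start; "wrist_torque": the same for the moment, N m; "opening": finger opening in m; "gripper_force": force on a finger pad.
Only numpy, scipy, OpenCV 4.12 (cv2) and the standard library are available. Lean on these libraries where they do the work, as an engineer would, in place of code of your own. Each camera call takes 0.05 s, during which the arm holds its last target. There are 200 camera calls.

## Task

Get the burner ready for a tube: swing the folded tube rest out on its stand, anticlockwise as seen from above, until it clicks into its end detent and its plunger drops, without forcing it against its stop. Then push the burner's air rod, which is pulled fully out, in to its middle click. Leave the other things on the bench where they are.

Things in the scene. Friction and masses are not known exactly. Their poses are not given: they have to be found in the camera images.
- rest: Tube rest: aluminium arm swinging level about an upright hinge on a round dark steel stand (foot 120 mm across, 22 mm high; hub 74 mm across; fixed to the bench). Origin on the hinge axis at the arm's mid-height, 85 mm up; z up. The arm points along its own -x: a straight bar 16 mm wide, 24 mm high, reaching 180 mm from the axis. It starts folded; anticlockwise is a growing turn about +z.
- rest_bar (a point): Middle of the rest's bar, 115 mm from the hinge axis, 85 mm up (bar from 73 to 97 mm); axes as rest. A good place to push, from the own +y side towards -y. Here the free swing takes under 1 N and the hump before the seat 5 to 8 N; then it springs ahead into the detent. A hard stop lies just beyond; more than 40 N damages it. Let go before the hump, it stays unseated.
- rest_fork (a point): Root of the upright V-fork near the arm's end, 172 mm from the hinge axis, 97 mm up; axes as rest. Two steel prongs, 8 mm thick, 68 mm apart at the tips, up to 131 mm above the bench. The seat cannot be seen beforehand: it lies 1.15 to 1.75 rad anticlockwise of the start angle; the hump lies about 0.45 to 0.25 rad before the seat.
- plunger (a joint): Height of the spring plunger with a round steel cap (74 mm across, its rim's top 128 mm above the bench at 0, a 10 mm stud in its middle to 140 mm) on top of the rest's stand, on the hinge axis, in m: within 0.001 of 0 while the rest swings free, about +0.003 on the hump, -0.006 when the rest is seated in its end detent.
- air_rod (a joint): Position of the burner's air rod, m: 0 pulled fully out (start, 50 mm of travel), 0.025 middle click, 0.050 pushed fully in. Between clicks it takes up to about 11 N; past half-way between two clicks (about 0.012 and 0.037) it springs on into the next one.
- rod_knob (a point): Centre of the outer face of the air rod's black round knob (36 mm across, 14 mm thick), 58 mm above the bench. The rod is level, 10 mm thick; it is pushed in along the point's +x. The knob stands before the side of the burner that faces the robot, its outer face 104 mm from that side when fully out; behind it the bare rod is free for hooking.
- burner: The bench burner: grey steel housing 120 x 90 x 85 mm, fixed, with an inclined brass barrel on top (up to about 190 mm high). Origin under the housing's centre; its own -x side carries the air rod.
- rod_jar: Bystander: glass jar, 72 mm across and 100 mm high, with coloured glass rods up to 190 mm. Origin under its centre.
- beaker: Bystander: glass beaker, 80 mm across and 90 mm high, with rods up to 150 mm. Origin under its centre.
- pot: Bystander: steel pot, 150 mm across, 90 mm high. Origin under its centre.
- paddle: Bystander: graphite paddle lying flat, blade 90 x 50 x 10 mm, wooden handle 100 mm, total 200 mm long and under 20 mm high. Origin where blade and handle meet.
- tweezers: Bystander: steel tweezers lying flat, 160 mm long, 12 mm high. Origin at the middle.
- stopper: Bystander: cork stopper, 42 mm across, 35 mm high. Origin under its centre.
Mind the look-alikes: they are no part of the job. What is shaped like the part that bears rest but blue is not meant.

How it is judged:
On the way, in this order (a step that is already met when the one before it is completed fails the run):
1. the rest is seated in its end detent (value of joint plunger below -0.003 m), for 0.2 s.
2. the air rod is at its middle click (value of joint air_rod between 0.02 and 0.03 m), for 0.2 s.
At the end, for the whole second after the job is handed in: The rest is in its end detent (plunger more than 3 mm below its swinging height) and the air rod is at its middle click (20 to 30 mm in from fully out) (all of step 2 and value of joint plunger below -0.003 m); the robot touches nothing.
It fails at once if the tube rest is forced: a finger presses it with more than 40 N (contact force between the fingers and rest above 40 N).
It fails at once if a bystander is pushed away (more than 50 mm) (distance of any of rod_jar, beaker, pot, paddle, tweezers, stopper from where it was at the start of the episode above 0.05 m).
It fails at once if a rod jar is tipped (angle between any of rod_jar, beaker's own z axis and vertical above 0.5 rad).
It also fails if it takes over 64 s, if anything falls off the work surface, if the arm or the gripper's body presses on something with over 40 N, if the wrist force passes 120 N, or if a joint passes its speed limit or range.

## Working session

There is one attempt and no reset: what is moved stays moved. The work goes in short steps, Python scripts to look and compute and a tool call to move; the robot and the scene stay as the last step left them, time stands still between calls to the robot, and variables do not carry over. Pictures are saved under pics/ and viewed, at most 10 in all, crops included, and the job is handed in when it is done.

Besides the shell and the picture viewer there is one more tool, called by a JSON object that holds its "method" and its "body", one argument or row to a line. jog_arm: Moves the arm, as the interface text tells. Its arguments: {"type":"object","properties":{"fingers":{"type":"array"},"translation":{"type":"array"},"spin":{"type":"array"},"squeeze":{"type":"number"}},"required":["fingers","translation","spin"]}

```bash
mkdir -p pics; ls
cat > h.py <<'E'
from cell import *
import numpy as np, cv2
def world(name,px,d=None,z=None,cal=None):
    c=cal or get_calibration(name); K=np.array(c["mtx"],float);D=np.array(c["dist_coeffs"],float);E=np.array(c["extrinsics"],float)
    p=cv2.undistortPoints(np.array(px,float).reshape(-1,1,2),K,D).reshape(-1,2)
    r=np.c_[p[:,0],-p[:,1],-np.ones(len(p))]@E[:3,:3]
    o=-E[:3,:3].T@E[:3,3]
    s=(z-o[2])/r[:,2] if d is None else np.asarray(d).ravel()
    return o+r*s[:,None]
def cloud(name,depth,cal=None):
    v,u=np.mgrid[:400,:640]
    return world(name,np.c_[u.ravel(),v.ravel()],depth.ravel(),cal=cal).reshape(400,640,3)
E
python3 - <<'E'
from h import *
for n in ("top","side"):
    p,d=grab_frame(n); cv2.imwrite(f"pics/{n}.png",p[:,:,::-1]); np.save(f"{n}_d.npy",d); np.save(f"{n}_p.npy",p)
    c=get_calibration(n);E=np.array(c["extrinsics"]);print(n,-E[:3,:3].T@E[:3,3],(d>0).mean())
s=state();print(s["time"],s["tcp_pos"],s["tool_rot"],s["opening"],s["force"])
E
```

```text
pics
top [ 0.39270847 -0.05319685  1.34387299] 0.9959375
side [-0.21354398  1.10494201  0.99106128] 0.9452734375
0.1 [0.1477823  0.60679939 0.23060383] [-3.86446846e-05  1.19178695e-01  9.92872547e-01 -7.37201666e-04] 0.08549887312671334 [0.67863686 0.13055458 0.01100068]
```

View pics/top.png

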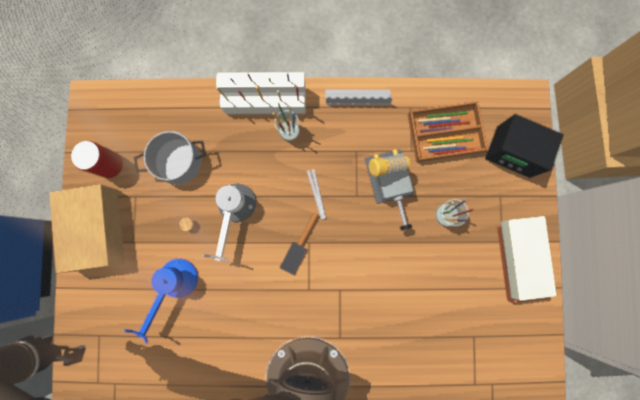

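View pics/side.png

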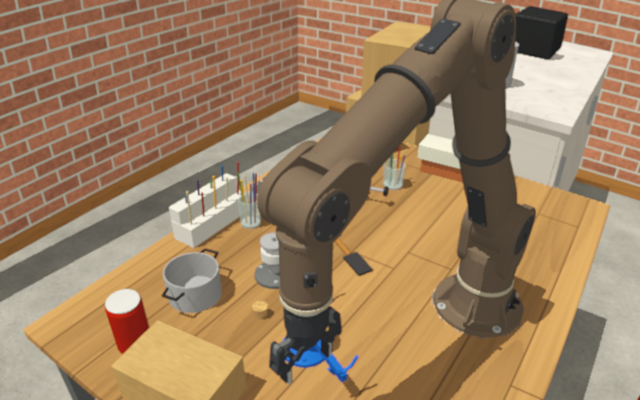

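The top view shows two stands of the same shape: a grey/steel one at about (236,200) with its arm's end at (218,258), and a blue one at (178,280). The dark steel and aluminium description fits the grey one, and blue is excluded. The burner is at (390,180) with its knob at (406,227). The paddle, tweezers and stopper are low.

Run:
```python
from h import *
p=np.load("top_p.npy");d=np.load("top_d.npy");P=cloud("top",d)
hsv=cv2.cvtColor(p,cv2.COLOR_RGB2HSV)
def reg(x0,y0,x1,y1,m):
    k=np.zeros(m.shape,bool);k[y0:y1,x0:x1]=1;return k&m
Z=P[...,2]
cap=reg(205,180,260,225,(Z>.115)&(Z<.135)); q=P[cap];print("cap",cap.sum(),(q.max(0)+q.min(0))/2,np.median(q[:,2]))
(cx,cy),r=cv2.minEnclosingCircle(q[:,:2].astype(np.float32));print(cx,cy,r)
bar=reg(200,180,260,270,(Z>.088)&(Z<.105)&(hsv[...,1]<80));q=P[bar]
q=q[np.hypot(q[:,0]-cx,q[:,1]-cy)>.05];print("bar",len(q),q.mean(0),cv2.fitLine(q[:,:2].astype(np.float32),2,0,.01,.01).ravel(),np.hypot(q[:,0]-cx,q[:,1]-cy).max())
hi=reg(200,235,250,270,(Z>.105));print("fork",P[hi].round(3)[::6])
kn=reg(392,212,420,238,(p.max(2)<70)&(Z>.03));q=P[kn];print("knob",len(q),q.min(0),q.max(0),np.median(q,0))
rod=reg(390,198,412,230,(Z>.045)&(Z<.075)&(p.max(2)>90));q=P[rod];print("rod",len(q),q.mean(0),cv2.fitLine(q[:,:2].astype(np.float32),2,0,.01,.01).ravel())
h=reg(360,145,420,205,(Z>.075)&(Z<.09));q=P[h];print("hous",len(q),cv2.minAreaRect(q[:,:2].astype(np.float32)))
for n,(u,v) in dict(beaker=(452,214),jar=(288,128),pot=(172,160),pad=(293,262),tw=(317,195),st=(186,224)).items():
    print(n,world("top",[(u,v)],z=.03)[0].round(3))
a=cv2.resize(p[170:290,130:250],(480,480),interpolation=cv2.INTER_CUBIC)
b=cv2.resize(p[150:240,350:418],(306,405),interpolation=cv2.INTER_CUBIC)
o=np.zeros((480,786,3),np.uint8);o[:,:480]=a;o[:405,480:]=b
cv2.imwrite("pics/crop.png",o[:,:,::-1])
```

```text
cap 519 [0.53676542 0.22305992 0.12492619] 0.12796071254908292
0.5358414649963379 0.22294647991657257 0.03791029751300812
bar 279 [0.42215383 0.244446   0.09638244] [ 0.9802308  -0.19785753  0.42215383  0.244446  ] 0.18081586105147848
fork [[ 0.393 -0.053  1.344]
 [ 0.373  0.279  0.113]
 [ 0.371  0.282  0.122]
 [ 0.368  0.285  0.123]
 [ 0.368  0.272  0.106]
 [ 0.365  0.246  0.107]
 [ 0.362  0.243  0.105]
 [ 0.363  0.221  0.13 ]
 [ 0.36   0.223  0.132]
 [ 0.393 -0.053  1.344]]
knob 28 [ 0.45159315 -0.30554748  0.06736077] [ 0.46072977 -0.27927476  0.07777774] [ 0.45483008 -0.29459209  0.07330582]
rod 113 [ 0.49805261 -0.28149108  0.06328085] [ 0.97372323  0.22773454  0.4980526  -0.28149107]
hous 676 ((0.6034027338027954, -0.25748103857040405), (0.129484161734581, 0.08885633945465088), 15.715453147888184)
beaker [ 0.496 -0.445  0.03 ]
jar [0.767 0.062 0.03 ]
pot [0.666 0.424 0.03 ]
pad [0.352 0.043 0.03 ]
tw [ 0.555 -0.029  0.03 ]
st [0.466 0.372 0.03 ]
```

View pics/crop.png

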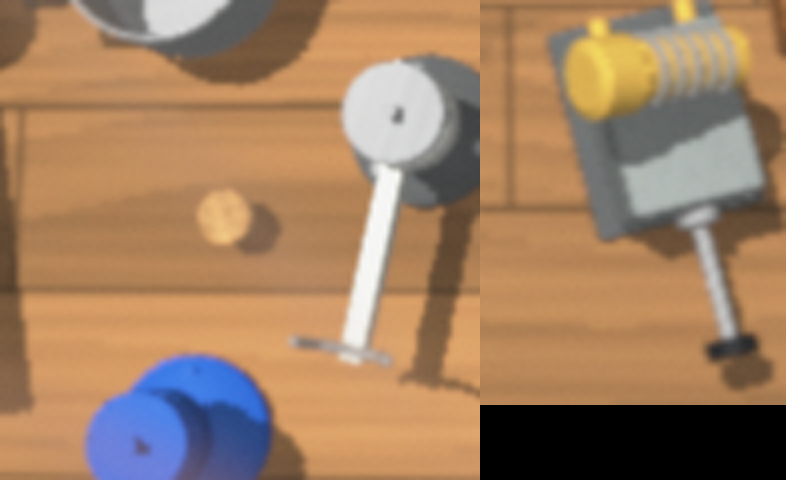

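The crop confirms it: the grey rest is on the left, with its hinge at (0.536, 0.222) m and its bar pointing to 168.6°. The blue stand below it is the look-alike. On the right, the rod is fully out with its black knob at crop (730,345).

I'll approach with the fingers shut.

{"method": "jog_arm", "body": {
  "fingers": [255,255,255,255,255,255,255,255],
  "translation": [
    [-0.022,-0.015,0],
    [-0.044,-0.03,0],
    [-0.066,-0.045,0],
    [-0.088,-0.06,0],
    [-0.11,-0.075,0],
    [-0.132,-0.09,0],
    [-0.154,-0.105,0],
    [-0.175,-0.121,0]
  ],
  "spin": [0,0,0,0,0,0,0,0]
}}

```text
time: 0.77
tcp_pos: [0.2901, 0.447, 0.231]
tool_rot: [-0.0, 0.119, 0.993, -0.0]
force: [0.3, 0.4, 0.2]
opening: 0.0001
gripper_force: 0.0
```

{"method": "jog_arm", "body": {
  "fingers": [255,255,255,255,255,255,255,255],
  "translation": [
    [-0.022,-0.015,0],
    [-0.044,-0.03,0],
    [-0.066,-0.045,0],
    [-0.088,-0.06,0],
    [-0.11,-0.075,0],
    [-0.132,-0.09,0],
    [-0.154,-0.105,0],
    [-0.175,-0.121,0]
  ],
  "spin": [0,0,0,0,0,0,0,0]
}}

```text
time: 1.43
tcp_pos: [0.4313, 0.2882, 0.2311]
tool_rot: [-0.0, 0.119, 0.993, -0.0]
force: [-0.2, -0.0, 0.2]
opening: -0.0002
gripper_force: 0.0
```

{"method": "jog_arm", "body": {
  "fingers": [255,255,255,255,255,255,255],
  "translation": [
    [0,0,0.025],
    [0,0,0.05],
    [0,0,0.075],
    [0,0,0.1],
    [0,0,0.125],
    [0,0,0.145],
    [0,0,0.153]
  ],
  "spin": [0,0,0,0,0,0,0]
}}

```text
time: 2.02
tcp_pos: [0.4292, 0.2882, 0.0756]
tool_rot: [-0.001, 0.119, 0.993, -0.002]
force: [-0.7, -0.6, -0.5]
opening: 0.0
gripper_force: 0.0
```

```bash
cat > arc.py <<'E'
from h import *
import sys
from scipy.spatial.transform import Rotation as R
H=np.array([.536,.2225]);a0=np.arctan2(.198,-.980)
def arc(phis,off,rad=.115,spin0=None):
    s=state();q=s["tool_rot"];M=R.from_quat([q[1],q[2],q[3],q[0]]).as_matrix();t=s["tcp_pos"]
    cur=np.arctan2(M[1,1],M[0,1]) # tool y heading
    for f in phis:
        a=a0+f;u=np.array([np.cos(a),np.sin(a)]);n=np.array([u[1],-u[0]])
        p=H+rad*u+off*n
        dl=M.T@np.r_[p-t[:2],.078-t[2]]
        dy=(np.arctan2(n[1],n[0])-cur+np.pi)%(2*np.pi)-np.pi
        print(round(f,3),dl.round(4).tolist(),"spin",round(-dy,3))
    print(s["time"],t,s["force"])
if __name__=="__main__":
    arc(np.linspace(float(sys.argv[1]),float(sys.argv[2]),8),float(sys.argv[3]))
E
python3 arc.py 0 .28 .026
```

```text
0.0 [-0.0034, -0.0171, -0.0024] spin -0.039
0.04 [-0.0026, -0.0218, -0.0024] spin -0.079
0.08 [-0.0021, -0.0264, -0.0023] spin -0.119
0.12 [-0.0017, -0.0311, -0.0023] spin -0.159
0.16 [-0.0015, -0.0358, -0.0023] spin -0.199
0.2 [-0.0015, -0.0406, -0.0023] spin -0.239
0.24 [-0.0016, -0.0453, -0.0023] spin -0.279
0.28 [-0.002, -0.05, -0.0023] spin -0.319
2.0167 [0.42915555 0.28817319 0.07557831] [-0.6843188  -0.62744081 -0.45978615]
```

{"method": "jog_arm", "body": {
  "fingers": [255,255,255,255,255,255,255,255],
  "translation": [
    [-0.003,-0.017,-0.002],
    [-0.003,-0.022,-0.002],
    [-0.002,-0.026,-0.002],
    [-0.002,-0.031,-0.002],
    [-0.0015,-0.036,-0.002],
    [-0.0015,-0.041,-0.002],
    [-0.0016,-0.045,-0.002],
    [-0.002,-0.05,-0.002]
  ],
  "spin": [-0.04,-0.08,-0.12,-0.16,-0.2,-0.24,-0.28,-0.32]
}}

```text
time: 2.68
tcp_pos: [0.421, 0.2409, 0.0809]
tool_rot: [0.0, -0.042, 0.999, 0.001]
force: [-0.6, 2.2, -0.5]
opening: -0.0002
gripper_force: 0.9
```

```bash
python3 arc.py .32 .60 .026
```

```text
0.32 [0.0029, -0.0062, 0.0029] spin -0.037
0.36 [0.0036, -0.0108, 0.0029] spin -0.077
0.4 [0.0042, -0.0155, 0.0029] spin -0.117
0.44 [0.0046, -0.0202, 0.0029] spin -0.157
0.48 [0.0048, -0.0249, 0.0029] spin -0.197
0.52 [0.0049, -0.0296, 0.0029] spin -0.237
0.56 [0.0047, -0.0344, 0.0029] spin -0.277
0.6 [0.0043, -0.0391, 0.0029] spin -0.317
2.6833 [0.42103435 0.24086891 0.08092143] [-0.59134497  2.16527777 -0.54663808]
```

{"method": "jog_arm", "body": {
  "fingers": [255,255,255,255,255,255,255,255],
  "translation": [
    [0.0015,-0.005,0.001],
    [0.002,-0.01,0.001],
    [0.003,-0.015,0.001],
    [0.003,-0.02,0.001],
    [0.003,-0.025,0.001],
    [0.003,-0.029,0.001],
    [0.003,-0.034,0.001],
    [0.003,-0.039,0.001]
  ],
  "spin": [-0.04,-0.08,-0.12,-0.16,-0.2,-0.24,-0.28,-0.32]
}}

```text
time: 3.35
tcp_pos: [0.4214, 0.2018, 0.08]
tool_rot: [0.001, -0.2, 0.98, 0.0]
force: [1.2, 2.2, 0.1]
opening: -0.0002
gripper_force: 1.1
```

```bash
python3 arc.py .63 .77 .026
```

```text
0.63 [0.0022, -0.003, 0.002] spin -0.027
0.65 [0.0026, -0.0054, 0.002] spin -0.047
0.67 [0.003, -0.0077, 0.002] spin -0.067
0.69 [0.0033, -0.01, 0.002] spin -0.087
0.71 [0.0036, -0.0124, 0.002] spin -0.107
0.73 [0.0039, -0.0147, 0.002] spin -0.127
0.75 [0.0041, -0.0171, 0.002] spin -0.147
0.77 [0.0042, -0.0194, 0.002] spin -0.167
3.35 [0.42142677 0.20175996 0.08001815] [1.22380915 2.21036909 0.14162625]
```

Slower now: 0.02 rad per row, reading the force between calls.

{"method": "jog_arm", "body": {
  "fingers": [255,255,255,255,255,255,255,255],
  "translation": [
    [0.001,-0.003,0],
    [0.0015,-0.0055,0],
    [0.002,-0.008,0],
    [0.002,-0.01,0],
    [0.002,-0.0125,0],
    [0.0025,-0.015,0],
    [0.0025,-0.017,0],
    [0.0025,-0.0195,0]
  ],
  "spin": [-0.02,-0.04,-0.06,-0.08,-0.1,-0.12,-0.14,-0.16]
}}

```text
time: 4.02
tcp_pos: [0.426, 0.1819, 0.0792]
tool_rot: [-0.0, -0.278, 0.961, -0.0]
force: [-1.4, 0.5, 2.1]
opening: -0.0001
gripper_force: 0.6
```

{"method": "jog_arm", "body": {
  "fingers": [255,255,255,255],
  "translation": [
    [0.001,-0.003,0],
    [0.0012,-0.0055,0],
    [0.0015,-0.0075,0],
    [0.0015,-0.01,0]
  ],
  "spin": [-0.02,-0.04,-0.06,-0.08]
}}

```text
time: 4.35
tcp_pos: [0.43, 0.1726, 0.0792]
tool_rot: [-0.0, -0.316, 0.949, -0.0]
force: [-1.2, 0.8, 1.2]
opening: -0.0001
gripper_force: 0.8
```

```bash
python3 arc.py .85 .99 .026
```

```text
0.85 [0.0004, 0.0015, 0.0012] spin -0.008
0.87 [0.0009, -0.0008, 0.0012] spin -0.028
0.89 [0.0014, -0.0031, 0.0012] spin -0.048
0.91 [0.0017, -0.0055, 0.0012] spin -0.068
0.93 [0.0021, -0.0078, 0.0012] spin -0.088
0.95 [0.0024, -0.0101, 0.0012] spin -0.108
0.97 [0.0026, -0.0125, 0.0012] spin -0.128
0.99 [0.0028, -0.0148, 0.0012] spin -0.148
4.35 [0.42999182 0.17261729 0.0791789 ] [-1.1551743   0.77345869  1.20466257]
```

{"method": "jog_arm", "body": {
  "fingers": [255,255,255,255],
  "translation": [
    [0.0008,-0.0025,0],
    [0.001,-0.005,0],
    [0.0012,-0.007,0],
    [0.0015,-0.0095,0]
  ],
  "spin": [-0.02,-0.04,-0.06,-0.08]
}}

```text
time: 4.68
tcp_pos: [0.4345, 0.1641, 0.0792]
tool_rot: [-0.0, -0.354, 0.935, -0.0]
force: [-2.4, 1.0, -0.3]
opening: -0.0002
gripper_force: 1.0
```

{"method": "jog_arm", "body": {
  "fingers": [255,255,255,255],
  "translation": [
    [0.0008,-0.0025,0],
    [0.001,-0.005,0],
    [0.0012,-0.007,0],
    [0.0015,-0.0095,0]
  ],
  "spin": [-0.02,-0.04,-0.06,-0.08]
}}

```text
time: 5.02
tcp_pos: [0.4405, 0.1562, 0.0795]
tool_rot: [0.0, -0.391, 0.92, -0.0]
force: [-0.6, 1.1, -1.0]
opening: -0.0
gripper_force: 0.4
```

```bash
python3 arc.py 1 1.14 .025
```

```text
1.0 [0.0009, 0.0026, 0.0015] spin 0.002
1.02 [0.0014, 0.0003, 0.0015] spin -0.018
1.04 [0.0018, -0.002, 0.0015] spin -0.038
1.06 [0.0022, -0.0044, 0.0015] spin -0.058
1.08 [0.0026, -0.0067, 0.0015] spin -0.078
1.1 [0.0029, -0.009, 0.0015] spin -0.098
1.12 [0.0031, -0.0114, 0.0015] spin -0.118
1.14 [0.0033, -0.0137, 0.0015] spin -0.138
5.0167 [0.44046631 0.1562279  0.07945701] [-0.5931766   1.11069135 -0.99140935]
```

{"method": "jog_arm", "body": {
  "fingers": [255,255,255,255],
  "translation": [
    [0.001,-0.0025,0],
    [0.0013,-0.005,0],
    [0.0015,-0.007,0],
    [0.0018,-0.0095,0]
  ],
  "spin": [-0.02,-0.04,-0.06,-0.08]
}}

```text
time: 5.35
tcp_pos: [0.4455, 0.1483, 0.0793]
tool_rot: [-0.0, -0.427, 0.904, 0.0]
force: [-1.6, 0.4, 0.2]
opening: -0.0002
gripper_force: 0.6
```

{"method": "jog_arm", "body": {
  "fingers": [255,255,255,255],
  "translation": [
    [0.0008,-0.0025,0],
    [0.001,-0.005,0],
    [0.0012,-0.007,0],
    [0.0015,-0.0095,0]
  ],
  "spin": [-0.02,-0.04,-0.06,-0.08]
}}

```text
time: 5.68
tcp_pos: [0.4517, 0.1411, 0.0792]
tool_rot: [-0.0, -0.463, 0.886, 0.0]
force: [-2.2, 0.6, 1.5]
opening: -0.0001
gripper_force: 1.2
```

```bash
python3 arc.py 1.16 1.30 .025
python3 - <<'E'
from h import *
p,d=grab_frame("top");cv2.imwrite("pics/t2.png",cv2.resize(p[150:300,170:330],(800,750))[:600,:,::-1])
P=cloud("top",d);k=np.zeros(d.shape,bool);k[180:225,205:260]=1;k&=(P[...,2]>.112)&(P[...,2]<.136);print("cap z",np.median(P[k][:,2]),k.sum())
E
```

```text
1.16 [-0.0001, 0.0026, 0.0012] spin 0.003
1.18 [0.0004, 0.0003, 0.0012] spin -0.017
1.2 [0.0009, -0.002, 0.0012] spin -0.037
1.22 [0.0013, -0.0043, 0.0012] spin -0.057
1.24 [0.0016, -0.0067, 0.0012] spin -0.077
1.26 [0.0019, -0.009, 0.0012] spin -0.097
1.28 [0.0022, -0.0114, 0.0012] spin -0.117
1.3 [0.0024, -0.0137, 0.0012] spin -0.137
5.6833 [0.45171578 0.14105466 0.07924566] [-2.23615201  0.62352054  1.54951694]
cap z 0.12772356240961802 222
```

{"method": "jog_arm", "body": {
  "fingers": [255,255,255,255],
  "translation": [
    [0.0008,-0.0025,0],
    [0.001,-0.005,0],
    [0.0012,-0.007,0],
    [0.0015,-0.0095,0]
  ],
  "spin": [-0.02,-0.04,-0.06,-0.08]
}}

```text
time: 6.07
tcp_pos: [0.458, 0.1348, 0.0792]
tool_rot: [-0.001, -0.499, 0.867, 0.0]
force: [-5.7, 3.2, 4.0]
opening: 0.0001
gripper_force: 3.5
```

{"method": "jog_arm", "body": {
  "fingers": [255,255,255,255],
  "translation": [
    [0.0008,-0.0025,0],
    [0.001,-0.005,0],
    [0.0012,-0.007,0],
    [0.0015,-0.0095,0]
  ],
  "spin": [-0.02,-0.04,-0.06,-0.08]
}}

```text
time: 6.4
tcp_pos: [0.465, 0.129, 0.0792]
tool_rot: [-0.001, -0.533, 0.846, 0.001]
force: [-6.3, 4.4, 4.5]
opening: 0.0001
gripper_force: 3.8
```

```bash
python3 arc.py 1.32 1.46 .025
cat > cap.py <<'E'
from h import *
p,d=grab_frame("top");cv2.imwrite("pics/t3.png",cv2.resize(p[150:300,170:330],(640,600))[:,:,::-1])
P=cloud("top",d);k=np.zeros(d.shape,bool);k[180:225,205:260]=1;k&=(P[...,2]>.112)&(P[...,2]<.136);print("cap z",np.median(P[k][:,2]),k.sum())
E
python3 cap.py
```

```text
1.32 [-0.0001, 0.0018, 0.0012] spin 0.004
1.34 [0.0004, -0.0005, 0.0012] spin -0.016
1.36 [0.0008, -0.0028, 0.0012] spin -0.036
1.38 [0.0012, -0.0051, 0.0012] spin -0.056
1.4 [0.0016, -0.0075, 0.0012] spin -0.076
1.42 [0.0019, -0.0098, 0.0012] spin -0.096
1.44 [0.0021, -0.0121, 0.0012] spin -0.116
1.46 [0.0023, -0.0145, 0.0012] spin -0.136
6.4 [0.46502544 0.12896349 0.07917788] [-6.32841627  4.43193824  4.46445724]
cap z 0.12969753130229278 181
```

The hump has started: about 7 N, and the cap is up 2 mm. Going on in small steps.

{"method": "jog_arm", "body": {
  "fingers": [255,255,255,255],
  "translation": [
    [0.0005,-0.002,0],
    [0.0008,-0.004,0],
    [0.001,-0.0055,0],
    [0.0013,-0.007,0]
  ],
  "spin": [-0.015,-0.03,-0.045,-0.06]
}}

```text
time: 6.78
tcp_pos: [0.4722, 0.1242, 0.0793]
tool_rot: [0.0, -0.558, 0.83, -0.0]
force: [-1.5, 1.4, 0.0]
opening: -0.0004
gripper_force: 1.1
```

```bash
python3 cap.py
```

```text
cap z 0.131408344111005 133
```

```bash
python3 cap.py; python3 arc.py 1.42 1.5 .025|tail -1
```

```text
cap z 0.13137109603036523 130
6.8833 [0.47261958 0.12395159 0.07933485] [-0.19936583  0.95783451 -0.29307561]
```

{"method": "jog_arm", "body": {
  "fingers": [255,255,255],
  "translation": [
    [0.0005,-0.002,0],
    [0.0008,-0.004,0],
    [0.001,-0.0055,0]
  ],
  "spin": [-0.015,-0.03,-0.045]
}}

```text
time: 7.13
tcp_pos: [0.4773, 0.1208, 0.0794]
tool_rot: [0.0, -0.576, 0.818, -0.0]
force: [0.8, -0.5, -0.2]
opening: 0.0002
gripper_force: 0.0
```

```bash
python3 cap.py; python3 arc.py 1.42 1.5 .025|tail -1;python3 cap.py
```

```text
cap z 0.13147726051320685 99
7.1833 [0.4775572  0.12059538 0.07939229] [1.06273345 0.06788388 0.07762083]
cap z 0.13041906153688032 98
```

View pics/t3.png

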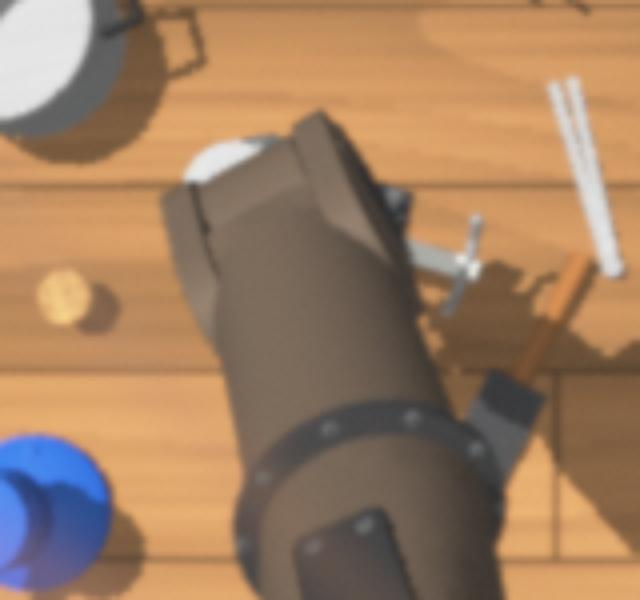

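The arm hides most of the cap (crop (230,160)), but the bar has moved ahead of the fingers, with its fork at about (467,265). I'll let it settle.

{"method": "jog_arm", "body": {
  "fingers": [255,255,255],
  "translation": [
    [0,0.002,0],
    [0,0.004,0],
    [0,0.006,0]
  ],
  "spin": [0,0,0]
}}

```text
time: 7.48
tcp_pos: [0.4708, 0.1233, 0.0793]
tool_rot: [-0.0, -0.575, 0.818, 0.0]
force: [0.2, 0.3, 0.7]
opening: -0.0001
gripper_force: 0.0
```

```bash
python3 cap.py
python3 - <<'E'
from h import *
from arc import H,a0
p,d=grab_frame("top");P=cloud("top",d);k=np.zeros(d.shape,bool);k[195:240,270:300]=1;k&=(P[...,2]>.085)&(P[...,2]<.14)
q=P[k];print(len(q));b=q[(q[:,2]<.1)];print(b.mean(0), (np.arctan2(b[:,1].mean()-H[1],b[:,0].mean()-H[0])-a0)%6.283)
s=state();print(s["force"],s["tcp_pos"])
E
```

```text
cap z 0.12261555689672576 136
161
[0.51602957 0.0740347  0.09620029] 1.6362582996289685
[-0.4229541   0.12812994  0.57418273] [0.47052079 0.1234625  0.0793247 ]
```

The rest is seated: the cap is down 5 mm and the bar is at +1.64 rad. Backing off and lifting.

{"method": "jog_arm", "body": {
  "fingers": [255,255,255,255,255,255,255,255],
  "translation": [
    [0,0.008,0],
    [0,0.016,0],
    [0,0.02,-0.01],
    [0,0.02,-0.035],
    [0,0.02,-0.065],
    [0,0.02,-0.095],
    [0,0.02,-0.12],
    [0,0.02,-0.14]
  ],
  "spin": [0,0,0,0,0,0,0,0]
}}

```text
time: 8.25
tcp_pos: [0.452, 0.1306, 0.2223]
tool_rot: [0.001, -0.576, 0.818, -0.0]
force: [-0.6, 0.5, 0.1]
opening: -0.0001
gripper_force: 0.0
```

Run:
```python
from h import *
s=state();print(s["time"],np.round(s["qpos"],2),s["tcp_pos"],s["tool_rot"])
c=get_calibration("wrist");E=np.array(c["extrinsics"]);print(-E[:3,:3].T@E[:3,3], E[:3,:3])
```

```text
8.25 [-0.18  0.21 -0.26  1.93  0.06  1.    2.34] [0.45197825 0.13055642 0.22227817] [ 1.13225670e-03 -5.75653411e-01  8.17692968e-01 -2.79867033e-04]
[0.42817434 0.06806141 0.36363145] [[-0.94116703  0.3379351  -0.00211853]
 [-0.32537731 -0.90785082 -0.26445508]
 [-0.09129196 -0.24820708  0.96439568]]
```

{"method": "jog_arm", "body": {
  "fingers": [255,255,255,255,255,255,255,255],
  "translation": [
    [0.027,-0.007,0],
    [0.054,-0.014,0],
    [0.081,-0.021,0],
    [0.108,-0.028,0],
    [0.135,-0.035,0],
    [0.162,-0.042,0],
    [0.189,-0.049,0],
    [0.214,-0.056,0]
  ],
  "spin": [0.12,0.24,0.36,0.48,0.6,0.72,0.84,0.95]
}}

```text
time: 8.92
tcp_pos: [0.4317, -0.0913, 0.2201]
tool_rot: [0.0, -0.135, 0.991, 0.0]
force: [-0.1, -0.4, -0.4]
opening: -0.0
gripper_force: 0.0
```

```bash
cat > go.py <<'E'
from h import *
import sys
from scipy.spatial.transform import Rotation as R
def rel(p,head=195.5):
    s=state();q=s["tool_rot"];M=R.from_quat([q[1],q[2],q[3],q[0]]).as_matrix()
    cur=np.arctan2(M[1,0],M[0,0]);dy=(np.radians(head)-cur+np.pi)%(2*np.pi)-np.pi
    print(s["time"],s["tcp_pos"].round(4) if hasattr(s["tcp_pos"],"round") else s["tcp_pos"],"q7",round(s["qpos"][6],2),"rel",(M.T@(np.array(p)-s["tcp_pos"])).round(4),"spin",round(-dy,3),np.round(s["force"],1))
if __name__=="__main__": rel([float(v) for v in sys.argv[1:4]])
E
python3 go.py .412 -.31 .222
python3 - <<'E'
from h import *
p,d=grab_frame("top");P=cloud("top",d);Z=P[...,2]
k=np.zeros(d.shape,bool);k[180:225,205:260]=1;k&=(Z>.112)&(Z<.136);print("cap z",np.median(P[k][:,2]),k.sum())
w,wd=grab_frame("wrist");cv2.imwrite("pics/w.png",w[:,:,::-1])
E
```

```text
8.9167 [ 0.4317 -0.0913  0.2201] q7 1.93 rel [ 0.0774 -0.2055 -0.002 ] spin -0.0 [-0.1 -0.4 -0.4]
cap z 0.12214785267697303 520
```

Seated and confirmed: the cap is at 0.1221, a 5.6 mm drop. On to the knob.

{"method": "jog_arm", "body": {
  "fingers": [255,255,255,255,255,255,255,255],
  "translation": [
    [0.0097,-0.0257,0],
    [0.0194,-0.0514,0],
    [0.029,-0.077,0],
    [0.0387,-0.103,0],
    [0.0484,-0.128,0],
    [0.058,-0.154,0],
    [0.068,-0.18,0],
    [0.077,-0.2055,0]
  ],
  "spin": [0,0,0,0,0,0,0,0]
}}

```text
time: 9.68
tcp_pos: [0.4145, -0.3091, 0.2199]
tool_rot: [0.0, -0.139, 0.99, 0.0]
force: [1.0, 0.4, -0.4]
opening: -0.0002
gripper_force: 0.0
```

```bash
python3 go.py .412 -.31 .046
python3 - <<'E'
from h import *
c=get_calibration("wrist")
w,wd=grab_frame("wrist");cv2.imwrite("pics/w.png",w[:,:,::-1])
P=cloud("wrist",wd,c);Z=P[...,2]
k=(w.max(2)<75)&(Z>.035)&(Z<.085)&(abs(P[...,0]-.455)<.04)&(abs(P[...,1]+.297)<.05);q=P[k];print("knob",len(q),q.min(0),q.max(0),np.median(q,0))
r=(Z>.05)&(Z<.07)&(P[...,0]>.47)&(P[...,0]<.54)&(abs(P[...,1]+.285)<.03)&~k;q=P[r];
if len(q): print("rod",len(q),q.mean(0),cv2.fitLine(q[:,:2].astype(np.float32),2,0,.01,.01).ravel())
E
```

```text
9.6833 [ 0.4145 -0.3091  0.2199] q7 2.45 rel [ 0.0028 -0.0002  0.1739] spin 0.008 [ 1.   0.4 -0.4]
knob 617 [ 0.44588657 -0.31284275  0.04508709] [ 0.46480656 -0.27853013  0.07619259] [ 0.45209736 -0.29634885  0.06909399]
```

View pics/w.png

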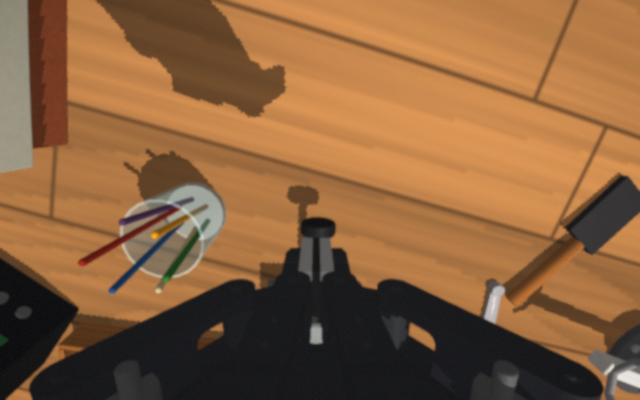

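The wrist view has the knob at (318,228), in front of the shut fingers. Depth puts its outer face centre near (0.449, -0.298), and the tool is lined up with it. The beaker on the left (170,235) is well clear. Descending.

{"method": "jog_arm", "body": {
  "fingers": [255,255,255,255,255,255,255,255],
  "translation": [
    [0,0,0.025],
    [0,0,0.05],
    [0,0,0.075],
    [0,0,0.1],
    [0,0,0.125],
    [0,0,0.15],
    [0,0,0.168],
    [0,0,0.174]
  ],
  "spin": [0,0,0,0,0,0,0,0]
}}

```text
time: 10.4
tcp_pos: [0.4137, -0.3068, 0.0433]
tool_rot: [-0.001, -0.139, 0.99, 0.002]
force: [-0.2, 0.8, 0.5]
opening: -0.0001
gripper_force: 0.0
```

{"method": "jog_arm", "body": {
  "fingers": [255,255,255,255],
  "translation": [
    [-0.006,0,0],
    [-0.012,0,0],
    [-0.018,0,0],
    [-0.02,0,0]
  ],
  "spin": [0,0,0,0]
}}

```text
time: 10.73
tcp_pos: [0.4364, -0.3032, 0.0467]
tool_rot: [0.001, -0.138, 0.99, -0.001]
force: [0.8, 0.5, 0.5]
opening: -0.0
gripper_force: 0.0
```

```bash
python3 go.py .438 -.302 .046
```

```text
10.7333 [ 0.4364 -0.3032  0.0467] q7 2.47 rel [-0.0019  0.0008  0.0007] spin 0.007 [0.8 0.5 0.5]
```

{"method": "jog_arm", "body": {
  "fingers": [255,255,255,255],
  "translation": [
    [-0.0015,0,0],
    [-0.003,0,0],
    [-0.0045,0,0],
    [-0.006,0,0]
  ],
  "spin": [0,0,0,0]
}}

```text
time: 11.07
tcp_pos: [0.4396, -0.302, 0.0455]
tool_rot: [0.0, -0.137, 0.991, -0.0]
force: [0.3, 0.5, 0.2]
opening: 0.0001
gripper_force: 0.0
```

{"method": "jog_arm", "body": {
  "fingers": [255,255,255,255],
  "translation": [
    [-0.001,0,0],
    [-0.002,0,0],
    [-0.003,0,0],
    [-0.004,0,0]
  ],
  "spin": [0,0,0,0]
}}

```text
time: 11.4
tcp_pos: [0.4412, -0.3016, 0.0452]
tool_rot: [-0.002, -0.137, 0.991, 0.0]
force: [-9.1, -2.6, 8.1]
opening: 0.0001
gripper_force: 4.7
```

{"method": "jog_arm", "body": {
  "fingers": [255,255,255,255],
  "translation": [
    [-0.001,0,0],
    [-0.002,0,0],
    [-0.003,0,0],
    [-0.004,0,0]
  ],
  "spin": [0,0,0,0]
}}

```text
time: 11.73
tcp_pos: [0.4444, -0.3008, 0.0452]
tool_rot: [-0.002, -0.136, 0.991, 0.0]
force: [-10.0, -2.3, 9.9]
opening: 0.0
gripper_force: 5.2
```

{"method": "jog_arm", "body": {
  "fingers": [255,255,255,255],
  "translation": [
    [-0.001,0,0],
    [-0.002,0,0],
    [-0.003,0,0],
    [-0.004,0,0]
  ],
  "spin": [0,0,0,0]
}}

```text
time: 12.07
tcp_pos: [0.4476, -0.2999, 0.0452]
tool_rot: [-0.002, -0.136, 0.991, 0.0]
force: [-11.4, -3.4, 11.3]
opening: 0.0001
gripper_force: 6.2
```

{"method": "jog_arm", "body": {
  "fingers": [255,255,255,255],
  "translation": [
    [-0.001,0,0],
    [-0.002,0,0],
    [-0.003,0,0],
    [-0.004,0,0]
  ],
  "spin": [0,0,0,0]
}}

```text
time: 12.4
tcp_pos: [0.4551, -0.2976, 0.0453]
tool_rot: [0.0, -0.137, 0.991, -0.0]
force: [0.3, -0.5, -0.4]
opening: 0.0001
gripper_force: 0.0
```

Force has gone to zero, so it has sprung on. Backing off 40 mm and lifting, then checking.

{"method": "jog_arm", "body": {
  "fingers": [255,255,255,255,255,255,255,255],
  "translation": [
    [0.01,0,0],
    [0.025,0,0],
    [0.04,0,0],
    [0.05,0,-0.02],
    [0.06,0,-0.05],
    [0.065,0,-0.08],
    [0.07,0,-0.11],
    [0.07,0,-0.14]
  ],
  "spin": [0,0,0,0,0,0,0,0]
}}

```text
time: 13.07
tcp_pos: [0.3841, -0.3174, 0.1864]
tool_rot: [-0.001, -0.136, 0.991, 0.0]
force: [0.2, -0.1, 0.1]
opening: -0.0001
gripper_force: 0.0
```

Run:
```python
from h import *
c=get_calibration("wrist")
w,wd=grab_frame("wrist");P=cloud("wrist",wd,c);Z=P[...,2]
k=(w.max(2)<75)&(Z>.035)&(Z<.085)&(abs(P[...,0]-.465)<.05)&(abs(P[...,1]+.292)<.05);q=P[k];print("knob",len(q),q.min(0),q.max(0),np.median(q,0))
p,d=grab_frame("top");P=cloud("top",d);Z=P[...,2]
k=np.zeros(d.shape,bool);k[180:225,205:260]=1;k&=(Z>.112)&(Z<.136);print("cap z",np.median(P[k][:,2]),k.sum())
m=np.zeros(d.shape,bool);m[195:240,385:425]=1;m&=(p.max(2)<70)&(Z>.03)&(Z<.09);q=P[m];print("knob top",len(q),q.min(0) if len(q) else 0,q.max(0) if len(q) else 0)
cv2.imwrite("pics/end.png",p[:,:,::-1]);print(state()["time"],state()["force"])
```

```text
Traceback (most recent call last):
ValueError: zero-size array to reduction operation minimum which has no identity
```

{"method": "jog_arm", "body": {
  "fingers": [255,255,255,255,255,255,255,255],
  "translation": [
    [0,0.015,-0.01],
    [0,0.045,-0.02],
    [0,0.075,-0.03],
    [0,0.105,-0.04],
    [0,0.135,-0.05],
    [0,0.165,-0.06],
    [0,0.19,-0.06],
    [0,0.21,-0.06]
  ],
  "spin": [0,0,0,0,0,0,0,0]
}}

```text
time: 13.78
tcp_pos: [0.3285, -0.1136, 0.2453]
tool_rot: [0.0, -0.138, 0.99, -0.0]
force: [0.5, -0.5, 0.3]
opening: 0.0003
gripper_force: 0.0
```

Run:
```python
from h import *
p,d=grab_frame("top");P=cloud("top",d);Z=P[...,2]
k=np.zeros(d.shape,bool);k[180:225,205:260]=1;k&=(Z>.112)&(Z<.136);print("cap z",np.median(P[k][:,2]),k.sum())
m=np.zeros(d.shape,bool);m[195:240,385:425]=1;m&=(p.max(2)<70)&(Z>.03)&(Z<.09);q=P[m];print("knob top",len(q))
cv2.imwrite("pics/end.png",p[:,:,::-1]);print(state()["time"],state()["force"])
if len(q):print(q.min(0),q.max(0),np.median(q,0))
```

```text
cap z 0.1220183435969 519
knob top 26
13.8333 [-1.36798098  4.14311999 -0.87758416]
[ 0.47497537 -0.30026052  0.06639812] [ 0.48433761 -0.2733818   0.08034452] [ 0.47856116 -0.28734539  0.07397243]
```

View pics/end.png

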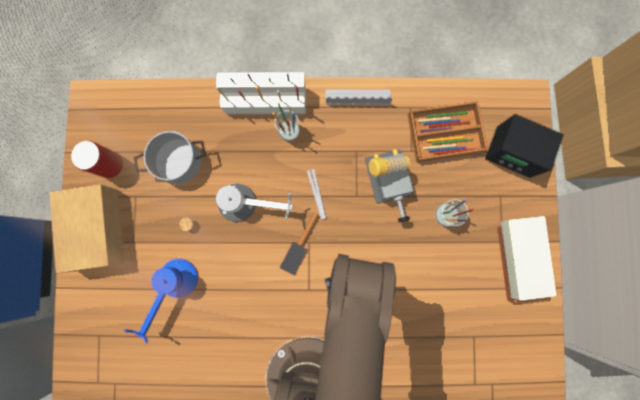

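The end view shows the rest swung out with its fork at (289,205) and the knob at (404,216). The knob has moved 24.8 mm and the cap is down 5.9 mm. The other things haven't moved, and the arm is clear.

```bash
python3 -c "
from cell import *
grab_frame('top');print(state()['force']);print(sign_off())"
```

```text
[0.03345135 0.70888489 0.05946102]
the job is handed in; nothing more can be done
None
```

The job is handed in: the rest is seated in its end detent (plunger down 5.9 mm), the air rod is at its middle click (24.8 mm in), the bystanders look unmoved, and it took about 14 s of the 64 s allowed.

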